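# Press the blue stone home in its bezel

## Robot

A 6-joint arm with a two-finger parallel gripper is mounted at the origin on the work surface. World frame = base frame: x ahead of the robot, y to its left, z up, the work surface at z = 0. Lengths are in m, angles in rad, forces in N, time in s.
With the tool pointing down it reaches from about 0.375 to 0.9 m from the base axis. Payload 3.1 kg.
Tool frame: the origin (TCP) lies at the very end of the fingers, on their centre line; the grasp point (between the pads) lies 19 mm behind it; z points along the fingers, y is the line along which they close (so a half turn about z gives the same grasp; the last joint's range is limited). The gripper opens to 87 mm and grips with 3 to 60 N. Pads are 19 mm wide; open, the fingers measure 117 mm over their backs; the gripper's body (75 mm by 190 mm) begins 51 mm behind the grasp point.
Start: joints at [-1.425, 0.527, 1.433, -0, 1.181, -0.178], TCP at [0.199, -0.592, 0.223] pointing down, gripper open.
Joint ranges: [-3.08, 3.08], [-0.75, 2.2], [0.22, 2.44], [-1.43, 4.57], [0, 2.65], [-2.85, 2.85]. Speed limits (rad/s): [2.79, 2.79, 3.14, 3.14, 3.14, 3.14].

## Interface

Orientations are given as a rotation vector (axis times angle).
In Python, from bench import robot, camrig gives the robot as it stands (robot), with the cameras (camrig).
- The arm moves only by the shell command python3 shift.py 'ROWS' [FORCE]. ROWS is a JSON object whose key "offsets" holds a list of rows, 1 to 8 of them, each of 7 numbers: dx, dy, dz in parts of the range, where 1.0 means 0.4 m, then a rotation vector rx, ry, rz in shares of pi rad (1.0 is pi rad), then the finger opening in m; each row is the pose to reach, as a shift and turn from the pose commanded when the command began, along the tool's axes at that moment; what a row does not reach only later rows make up. A row lasts 1/12 s, in which the tool goes at most 0.0417 m and 0.125 rad, less where a joint would pass 70% of its speed; a pose out of reach is approached as far as the arm can. The fingers move at their own pace and stop on an object; FORCE is the grip in N (left out, the last holds). Time passes only in rows, so rows that do not move let the fingers close. It prints the time, the measured TCP pose, the force, the opening and the grip force at its end. A shift or turn number past 1, either way, is cut back to 1. Input that does not fit is refused with a message, and nothing moves.
- robot.get_obs(): the state, without advancing time (a new reading comes with each control period).
- camrig.grab_frame(name): name is "side" or "top" or "wrist"; returns a dict with "frame" (384x512x3 uint8, red, green, blue), "vertical_fov" (degrees; the focal length in pixels is half the picture's height over the tangent of half this angle, whatever the lens; pixels are square), "cx", "cy" (the principal point, pixels), "k1" (the pictures are not rectified: a ray, as slopes to the right and down, at radius r is drawn at 1 + k1 r^2 times it, then the intrinsics apply), "R" (3x3) and "t" (3): a world point X has camera coordinates R X + t. Camera axes: x right, y down, z forward; pixel columns grow to the right and rows downward; lengths in m; the calibration is good to about 2 mm. A picture is of the moment at which its call begins. There is no depth.
- robot.job_done(): hands the job in; it is judged then, once.
The state is a dict: "time_s": time; "joints": joint angles; "qvel": joint speeds; "tau": joint torques, N m; "eef_pos": TCP position; "ee_rot": TCP orientation; "contact_force": force on the tool from outside, world axes, zero at the start; "ft_torque": the same for the moment, N m; "grip_width": finger opening in m; "grip_force": force on a finger pad.
Only numpy, scipy, OpenCV 4.12 (cv2) and the standard library are available. Lean on these libraries where they do the work, as an engineer would, in place of code of your own. Each camera call takes 0.05 s, during which the arm holds its last target. There are 200 camera calls.

## Task

Three pendants wait on setting blocks, each with its stone standing a little proud of the bezel. With the fingertips, gently press the blue stone straight down until it is fully home, then draw back clear. Do not lift or shove its block, and do not touch the other two pendants, the ring cone, the pliers or the soldering board.

Things in the scene. Friction and masses are not known exactly. Their poses are not given: they have to be found in the camera images.
- blue_block: blue pendant: a round brass pendant on a square pale-wood setting block, 64 x 64 mm and 45 mm high, 0.25 to 0.5 kg, standing loose on the bench. Origin: centre of the block's underside; z up. The brass plate (radius 26 mm) tops at 48 mm and the brass bezel wall (outer radius 19 mm) at 54 mm above it; in the bezel sits a round domed blue stone, 30 mm across and 13 mm high
- blue_stone_top (a point): top of the blue stone's dome, on the axis of its block; 68 mm above the bench when the stone's joint reads 0, 62 mm when seated
- blue_stone (a joint): how far the blue stone has gone down into its bezel, m: 0 = standing 6 mm proud, 0.006 = fully home on its seat. It slides straight down with about 4 N of friction, stays where it is left, and stops hard at 0.006
- green_block: green pendant: a round brass pendant on a square pale-wood setting block, 64 x 64 mm and 45 mm high, 0.25 to 0.5 kg, standing loose on the bench. Origin: centre of the block's underside; z up. The brass plate (radius 26 mm) tops at 48 mm and the brass bezel wall (outer radius 19 mm) at 54 mm above it; in the bezel sits a round domed green stone, 30 mm across and 13 mm high
- green_stone_top (a point): top of the green stone's dome, on the axis of its block; 68 mm above the bench when the stone's joint reads 0, 62 mm when seated
- green_stone (a joint): how far the green stone has gone down into its bezel, m: 0 = standing 6 mm proud, 0.006 = fully home on its seat. It slides straight down with about 4 N of friction, stays where it is left, and stops hard at 0.006
- red_block: red pendant: a round brass pendant on a square pale-wood setting block, 64 x 64 mm and 45 mm high, 0.25 to 0.5 kg, standing loose on the bench. Origin: centre of the block's underside; z up. The brass plate (radius 26 mm) tops at 48 mm and the brass bezel wall (outer radius 19 mm) at 54 mm above it; in the bezel sits a round domed red stone, 30 mm across and 13 mm high
- red_stone_top (a point): top of the red stone's dome, on the axis of its block; 68 mm above the bench when the stone's joint reads 0, 62 mm when seated
- red_stone (a joint): how far the red stone has gone down into its bezel, m: 0 = standing 6 mm proud, 0.006 = fully home on its seat. It slides straight down with about 4 N of friction, stays where it is left, and stops hard at 0.006
- ring_cone: white plastic ring cone 64 mm high on a dark wooden foot 48 mm across, with a gold ring on it, loose; origin at the centre of its underside
- pliers: pliers with orange handles lying on the bench, about 155 mm long (from x = -101 to +58 mm), 57 mm wide and 13 mm high, loose; origin under the pivot, x towards the jaws
- solder_board: pale plaster soldering board on two feet, 150 (x) x 190 (y) mm, 50 mm high, fixed to the bench off to the side; origin at the centre of its underside

How it is judged:
On the way:
1. the fingertips press on the blue pendant with its stone seated (at least 5 of its 6 mm down) (value of joint blue_stone above 0.005 m and contact force between the fingers and blue_block above 0.5 N), for 0.04 s.
At the end, for the whole second after the job is handed in: The blue stone is at least 5 mm down its 6 mm travel; its block stands upright on the bench, at rest, within 15 mm of where it began; the green and red pendants, their stones, the ring cone and the pliers are within 4 mm of where they began (value of joint blue_stone above 0.005 m and distance of blue_block from where it was at the start of the episode below 0.015 m and height (world z) of blue_block below 0.003 m and angle between blue_block's own z axis and vertical below 0.05 rad and linear speed of blue_block below 0.01 m/s and distance of each of green_block, red_block, ring_cone, pliers, green_stone_top, red_stone_top from where it was at the start of the episode below 0.004 m); the robot touches nothing.
It fails at once if the green pendant is touched or moved (distance of any of green_block, green_stone_top from where it was at the start of the episode above 0.004 m or contact force between any of the fingers, the arm and green_block above 1 N).
It fails at once if the red pendant is touched or moved (distance of any of red_block, red_stone_top from where it was at the start of the episode above 0.004 m or contact force between any of the fingers, the arm and red_block above 1 N).
It fails at once if the ring cone, the pliers or the soldering board is touched or moved (distance of any of ring_cone, pliers from where it was at the start of the episode above 0.004 m or contact force between any of the fingers, the arm and ring_cone above 1 N or contact force between any of the fingers, the arm and pliers above 1 N or contact force between any of the fingers, the arm and solder_board above 1 N).
It fails at once if the blue pendant is pressed hard (over 35 N) (contact force between any of the fingers, the arm and blue_block above 35 N).
It fails at once if the blue pendant's block is lifted, tipped or shoved more than 15 mm (height (world z) of blue_block above 0.005 m or angle between blue_block's own z axis and vertical above 0.12 rad or distance of blue_block from where it was at the start of the episode above 0.015 m).
It also fails if it takes over 32 s, if anything falls off the work surface, if the arm or the gripper's body presses on something with over 40 N, if the wrist force passes 120 N, or if a joint passes its speed limit or range.

## Working session

There is one attempt and no reset: what is moved stays moved. The work goes in short steps, Python scripts to look and compute and a shell command to move; the robot and the scene stay as the last step left them, time stands still between calls to the robot, and variables do not carry over. Pictures are saved under pics/ and viewed, at most 10 in all, crops included, and the job is handed in when it is done.

```bash
mkdir -p pics; python3 - <<'E'
from bench import robot, camrig
import cv2,numpy as np
o=robot.get_obs()
print(o['time_s'],o['eef_pos'],o['ee_rot'],o['contact_force'],o['grip_width'])
ims=[]
for n in("top","side"):
    f=camrig.grab_frame(n); np.savez(f'pics/{n}0.npz',**f)
    cv2.imwrite(f'pics/{n}0.png',f['frame'][:,:,::-1]); print(n,f['vertical_fov'],f['cx'],f['cy'],f['k1'],f['R'],f['t'])
E
```

```text
0.0 [ 0.1987784  -0.59177751  0.22157428] [-3.09835294e+00 -5.06108272e-01 -4.80892556e-05] [-0.46875547 -0.27580847 -0.49022019] 0.08694988044182848
top 57.470150283167236 248.84288806072368 188.03728558893806 -0.07508663887062648 [[ 0.0201233  -0.9991687  -0.03545374]
 [-0.98569132 -0.01389114 -0.16798706]
 [ 0.16735492  0.0383269  -0.98515145]] [0.16147955 0.59626615 0.77549137]
side 49.699927635212376 253.9520988607139 194.12747554727383 -0.052699470907540256 [[ 0.9899569  -0.14032668 -0.01713936]
 [-0.11556979 -0.73349747 -0.66979481]
 [ 0.0814184   0.66504879 -0.74234841]] [-0.56540355  0.23280568  1.1058949 ]
```

View pics/top0.png

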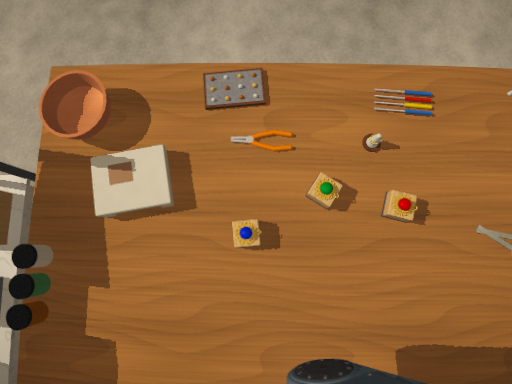

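View pics/side0.png

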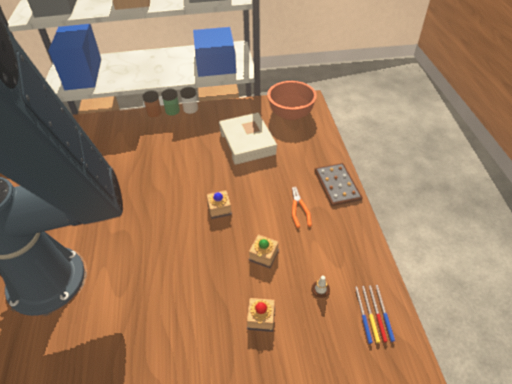

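The blue stone is at about (246,233) in the top view and (218,197) in the side view. Green is at (327,188) and red at (404,204) in the top view. The pliers and board are well away from blue. Next I'll locate the stones precisely.

```bash
cat > h.py <<'E'
import cv2,numpy as np
def K(f):
    F=192/np.tan(np.radians(float(f['vertical_fov']))/2)
    return np.array([[F,0,float(f['cx'])],[0,F,float(f['cy'])],[0,0,1]])
def ray(f,uv):
    d=cv2.undistortPoints(np.array([[uv]],float),K(f),np.array([float(f['k1']),0,0,0]))[0,0]
    R=f['R'];return -R.T@f['t'],R.T@np.array([d[0],d[1],1])
def atz(f,uv,z):
    c,d=ray(f,uv);return c+d*(z-c[2])/d[2]
def blob(f,ch,near,r=14):
    im=f['frame'].astype(int);o=[c for c in range(3) if c!=ch]
    m=(im[:,:,ch]>1.6*im[:,:,o].max(2))&(im[:,:,ch]>60)
    v,u=np.nonzero(m);k=np.hypot(u-near[0],v-near[1])<r
    return np.array([u[k].mean(),v[k].mean()]),k.sum()
def tri(rs):
    A=0;b=0
    for c,d in rs:
        d=d/np.linalg.norm(d);P=np.eye(3)-np.outer(d,d);A=A+P;b=b+P@c
    x=np.linalg.solve(A,b);return x
E
python3 - <<'E'
from h import *
T=np.load('pics/top0.npz');S=np.load('pics/side0.npz')
for n,ch,a,b in(('blue',2,(246,233),(218,197)),('green',1,(327,188),(264,243)),('red',0,(404,204),(261,308))):
    p,k=blob(T,ch,a);q,l=blob(S,ch,b)
    print(n,p,k,q,l,tri([ray(T,p),ray(S,q)]),atz(T,p,.061),atz(S,q,.061))
E
```

```text
blue [245.42608696 232.54782609] 115 [217.71111111 196.13333333] 45 [0.48895022 0.17722201 0.06013737] [0.48823966 0.17714242 0.061     ] [0.48963018 0.17650631 0.061     ]
green [326.15315315 187.82882883] 111 [263.48780488 242.7804878 ] 41 [ 0.59584911 -0.00917452  0.06113201] [ 0.59514966 -0.00922832  0.061     ] [ 0.59657891 -0.00895272  0.061     ]
red [404.89864865 203.94594595] 148 [260.58333333 307.51666667] 120 [ 0.5602635  -0.19265124  0.06056585] [ 0.5597062  -0.19248399  0.061     ] [ 0.56073069 -0.19280993  0.061     ]
```

```bash
cat > go.py <<'E'
import sys,numpy as np
from bench import robot, camrig
from scipy.spatial.transform import Rotation as Ro
o=robot.get_obs();R=Ro.from_rotvec(o['ee_rot']);p=np.array(o['eef_pos'])
print(p.round(4),o['time_s'],'F',np.round(o['contact_force'],2),'zaxis',R.as_matrix()[:,2].round(4),'w',round(o['grip_width'],4))
for a in sys.argv[1:]:
    print(a,R.inv().apply(np.array(eval(a))-p).round(4))
E
python3 go.py '[.42,-.3,.22]' '[.489,.177,.22]'
```

```text
[ 0.1988 -0.5918  0.2217] 0.1 F [ 0.05  0.22 -0.19] zaxis [-3.0e-04  1.9e-03 -1.0e+00] w 0.087
[.42,-.3,.22] [ 0.3026 -0.2063  0.0022]
[.489,.177,.22] [ 0.5197 -0.6366  0.0031]
```

Units first: shifts go in shares of 0.4 m and turns go in shares of pi rad. So 0.267 m is 0.6675, 0.234 m is 0.585.

```bash
python3 shift.py '{"offsets": [[0.085, -0.0575, 0, 0, 0, 0, 0.0], [0.1675, -0.115, 0, 0, 0, 0, 0], [0.25, -0.1725, 0, 0, 0, 0, 0], [0.335, -0.23, 0, 0, 0, 0, 0], [0.4175, -0.2875, 0, 0, 0, 0, 0], [0.5, -0.345, 0, 0, 0, 0, 0], [0.585, -0.4, 0, 0, 0, 0, 0], [0.6675, -0.45, 0, 0, 0, 0, 0]]}' 10; python3 go.py '[.489,.177,.22]'
```

```text
time_s: 0.77
eef_pos: [0.3952, -0.3345, 0.2223]
ee_rot: [-3.099, -0.506, 0.001]
contact_force: [-0.3, -1.3, -0.5]
grip_width: 0.0417
grip_force: 0.0
[ 0.3952 -0.3345  0.2223] 0.7667 F [-0.29 -1.32 -0.54] zaxis [-7.0e-04  1.1e-03 -1.0e+00] w 0.0417
[.489,.177,.22] [ 0.2516 -0.4552  0.0028]
```

In the tool's units: -0.288 m is -0.72, -0.252 m is -0.63.

```bash
python3 shift.py '{"offsets": [[0.05, -0.09, 0, 0, 0, 0, 0], [0.1, -0.18, 0, 0, 0, 0, 0], [0.15, -0.27, 0, 0, 0, 0, 0], [0.2, -0.36, 0, 0, 0, 0, 0], [0.25, -0.45, 0, 0, 0, 0, 0], [0.3, -0.54, 0, 0, 0, 0, 0], [0.35, -0.63, 0, 0, 0, 0, 0], [0.4, -0.72, 0, 0, 0, 0, 0]]}'; python3 go.py '[.489,.177,.22]'
```

```text
time_s: 1.43
eef_pos: [0.4545, -0.0109, 0.2225]
ee_rot: [-3.1, -0.506, 0.001]
contact_force: [0.8, 0.3, 0.0]
grip_width: 0.0008
grip_force: 0.0
[ 0.4545 -0.0109  0.2225] 1.4333 F [0.78 0.25 0.01] zaxis [-4.e-04  1.e-04 -1.e+00] w 0.0008
[.489,.177,.22] [ 0.0925 -0.1672  0.0025]
```

In the tool's units: -0.168 m is -0.42, 0.093 m is 0.2325.

```bash
python3 shift.py '{"offsets": [[0.0475, -0.0875, 0, 0, 0, 0, 0], [0.095, -0.175, 0, 0, 0, 0, 0], [0.1425, -0.2625, 0, 0, 0, 0, 0], [0.19, -0.35, 0.025, 0, 0, 0, 0], [0.2325, -0.42, 0.05, 0, 0, 0, 0], [0.2325, -0.42, 0.125, 0, 0, 0, 0], [0.2325, -0.42, 0.2, 0, 0, 0, 0], [0.2325, -0.42, 0.2, 0, 0, 0, 0]]}'; python3 go.py '[.489,.177,.07]'; python3 - <<'E'
from h import *
from bench import robot, camrig
a=[]
for n in("top","side","wrist"):
    f=camrig.grab_frame(n);np.savez(f'pics/{n}1.npz',**f);a.append(f)
    if n!="wrist":print(n,cv2.projectPoints(np.array([robot.get_obs()['eef_pos']]),cv2.Rodrigues(f['R'])[0],f['t'],K(f),np.array([f['k1'],0,0,0]))[0].ravel())
c=[cv2.resize(a[0]['frame'][170:290,186:306],(400,400)),cv2.resize(a[1]['frame'][130:250,158:278],(400,400))]
cv2.imwrite('pics/z1.png',np.hstack(c)[:,:,::-1]);cv2.imwrite('pics/w1.png',a[2]['frame'][:,:,::-1])
E
```

```text
time_s: 2.1
eef_pos: [0.4851, 0.1762, 0.1377]
ee_rot: [-3.1, -0.509, 0.019]
contact_force: [-0.5, 0.1, -0.7]
grip_width: 0.0005
grip_force: 0.0
[0.4851 0.1762 0.1377] 2.1 F [-0.53  0.12 -0.68] zaxis [-0.0117 -0.0017 -0.9999] w 0.0005
[.489,.177,.07] [0.0048 0.0006 0.0677]
top [244.27658345 231.73377296]
side [214.95931063 177.10273781]
```

View pics/z1.png

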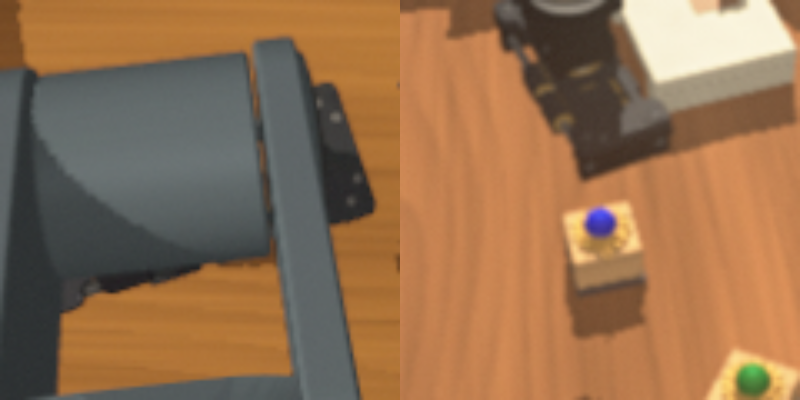

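View pics/w1.png

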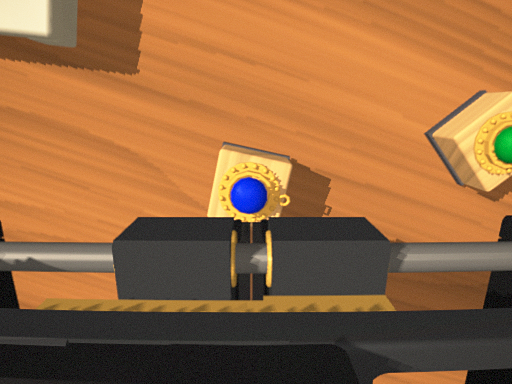

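The side crop shows the closed tips above and behind the blue stone. The wrist view shows the stone at about (248,195), just ahead of the tips. I'll cross-check using the wrist calibration.

```bash
python3 - <<'E'
from h import *
W=np.load('pics/wrist1.npz');T=np.load('pics/top0.npz');S=np.load('pics/side1.npz')
p,k=blob(W,2,(248,195),30);print(p,k,atz(W,p,.061))
q,_=blob(S,2,(217,197));t,_=blob(T,2,(246,233))
print(q,atz(S,q,.061),tri([ray(W,p),ray(T,t),ray(S,q)]))
E
python3 shift.py '{"offsets": [[0, 0, 0, 0, 0, 0, 0], [0, 0, 0, 0, 0, 0, 0]]}';python3 go.py '[.489,.177,.08]'
```

```text
[248.38401559 195.16666667] 1026 [0.48881115 0.1782601  0.061     ]
[217.65217391 196.19565217] [0.48943835 0.17628793 0.061     ] [0.48871911 0.17768255 0.0594547 ]
time_s: 2.42
eef_pos: [0.4908, 0.1756, 0.1443]
ee_rot: [3.101, 0.505, 0.006]
contact_force: [0.2, 0.7, -0.0]
grip_width: 0.0005
grip_force: 0.0
[0.4908 0.1756 0.1443] 2.4167 F [ 0.17  0.67 -0.04] zaxis [ 3.6e-03  5.0e-04 -1.0e+00] w 0.0005
[.489,.177,.08] [-0.0015 -0.002   0.0643]
```

In the tool's units: 0.064 m is 0.16, 0.055 m is 0.1375.

```bash
python3 shift.py '{"offsets": [[-0.0025, -0.005, 0.05, 0, 0, 0, 0], [-0.0025, -0.005, 0.1, 0, 0, 0, 0], [-0.0025, -0.005, 0.1375, 0, 0, 0, 0], [-0.0025, -0.005, 0.16, 0, 0, 0, 0], [-0.0025, -0.005, 0.16, 0, 0, 0, 0], [-0.0025, -0.005, 0.16, 0, 0, 0, 0], [-0.0025, -0.005, 0.16, 0, 0, 0, 0]]}';python3 go.py '[.489,.1775,.062]'
```

```text
time_s: 3.0
eef_pos: [0.4889, 0.1775, 0.0796]
ee_rot: [3.101, 0.506, 0.004]
contact_force: [0.6, -0.3, 0.8]
grip_width: 0.0004
grip_force: 0.0
[0.4889 0.1775 0.0796] 3.0 F [ 0.61 -0.31  0.76] zaxis [ 2.3e-03  3.0e-04 -1.0e+00] w 0.0004
[.489,.1775,.062] [0.     0.     0.0176]
```

In the tool's units: 0.014 m is 0.035, 0.013 m is 0.0325.

```bash
python3 shift.py '{"offsets": [[0, 0, 0.0075, 0, 0, 0, 0], [0, 0, 0.015, 0, 0, 0, 0], [0, 0, 0.0225, 0, 0, 0, 0], [0, 0, 0.0275, 0, 0, 0, 0], [0, 0, 0.03, 0, 0, 0, 0], [0, 0, 0.0325, 0, 0, 0, 0], [0, 0, 0.035, 0, 0, 0, 0], [0, 0, 0.035, 0, 0, 0, 0]]}'; python3 go.py
```

```text
time_s: 3.67
eef_pos: [0.4879, 0.1775, 0.0646]
ee_rot: [-3.1, -0.506, -0.0]
contact_force: [-0.9, -0.7, 2.0]
grip_width: 0.0004
grip_force: 1.4
[0.4879 0.1775 0.0646] 3.6667 F [-0.92 -0.7   2.04] zaxis [ 1.e-04  0.e+00 -1.e+00] w 0.0004
```

In the tool's units: 0.001 m is 0.0025.

```bash
python3 shift.py '{"offsets": [[0, 0, 0.0025, 0, 0, 0, 0], [0, 0, 0.0025, 0, 0, 0, 0]]}'; python3 shift.py '{"offsets": [[0, 0, 0.0025, 0, 0, 0, 0], [0, 0, 0.0025, 0, 0, 0, 0]]}'
```

```text
time_s: 3.83
eef_pos: [0.4879, 0.1775, 0.0636]
ee_rot: [-3.1, -0.506, -0.0]
contact_force: [0.2, -0.1, 4.1]
grip_width: 0.0007
grip_force: 1.6
time_s: 4.0
eef_pos: [0.4879, 0.1775, 0.0625]
ee_rot: [-3.1, -0.506, 0.0]
contact_force: [-0.6, 0.4, 2.9]
grip_width: 0.0003
grip_force: 1.6
```

Force is about 3–4 N, so the stone is sliding. I'll continue in half-millimetre steps until it reaches the hard stop.

In the tool's units: 0.0005 m is 0.0013.

```bash
for i in 1; do python3 shift.py '{"offsets": [[0, 0, 0.0013, 0, 0, 0, 0], [0, 0, 0.0013, 0, 0, 0, 0]]}'; done; python3 shift.py '{"offsets": [[0, 0, 0.0013, 0, 0, 0, 0], [0, 0, 0.0013, 0, 0, 0, 0]]}'
```

```text
time_s: 4.17
eef_pos: [0.4879, 0.1775, 0.0621]
ee_rot: [-3.1, -0.506, -0.0]
contact_force: [-1.4, 1.2, 3.6]
grip_width: 0.0006
grip_force: 2.0
time_s: 4.33
eef_pos: [0.4879, 0.1775, 0.062]
ee_rot: [3.1, 0.506, 0.0]
contact_force: [-1.8, -0.4, 6.1]
grip_width: 0.0006
grip_force: 3.6
```

In the tool's units: 0.0005 m is 0.0013.

```bash
python3 shift.py '{"offsets": [[0, 0, 0.0013, 0, 0, 0, 0], [0, 0, 0.0013, 0, 0, 0, 0], [0, 0, 0.0013, 0, 0, 0, 0]]}'
```

```text
time_s: 4.58
eef_pos: [0.488, 0.1775, 0.0619]
ee_rot: [3.1, 0.507, 0.001]
contact_force: [-1.5, -0.7, 10.1]
grip_width: 0.0005
grip_force: 5.2
```

At the hard stop: TCP z is 0.062 and the force has climbed to 10 N. I'll withdraw straight up and check.

In the tool's units: -0.12 m is -0.3, -0.08 m is -0.2.

```bash
python3 shift.py '{"offsets": [[0, 0, -0.0075, 0, 0, 0, 0], [0, 0, -0.03, 0, 0, 0, 0], [0, 0, -0.1, 0, 0, 0, 0], [0, 0, -0.2, 0, 0, 0, 0], [0, 0, -0.3, 0, 0, 0, 0], [0, 0, -0.3, 0, 0, 0, 0], [0, 0, -0.3, 0, 0, 0, 0], [0, 0, -0.3, 0, 0, 0, 0]]}'; python3 - <<'E'
from h import *
from bench import robot, camrig
a=[]
for n in("side","wrist"):
    f=camrig.grab_frame(n);a.append(f)
S,W=a
p,k=blob(W,2,(248,195),60);q,_=blob(S,2,(217,197));print(p,k,q,tri([ray(W,p),ray(S,q)]))
c=[cv2.resize(S['frame'][130:250,158:278],(400,400)),cv2.resize(W['frame'],(400,400))]
cv2.imwrite('pics/z2.png',np.hstack(c)[:,:,::-1])
E
```

```text
time_s: 5.25
eef_pos: [0.4874, 0.1774, 0.1811]
ee_rot: [3.1, 0.506, -0.0]
contact_force: [-1.0, -1.0, -0.2]
grip_width: 0.0007
grip_force: 0.0
[250.70463576 182.75629139] 755 [217.625 196.725] [0.48871646 0.17814426 0.05684101]
```

View pics/z2.png

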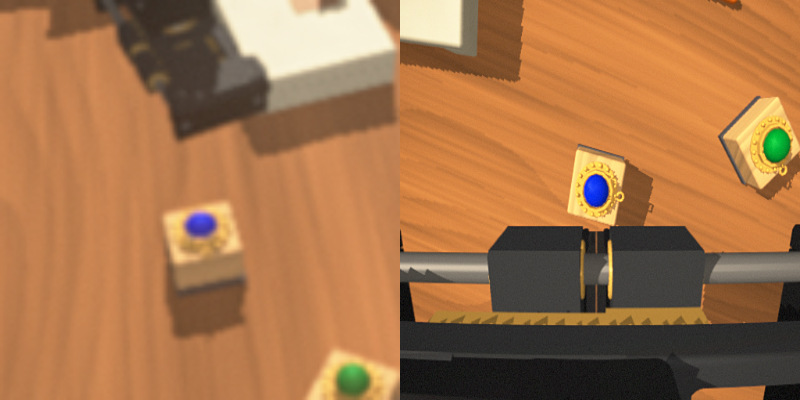

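The crop shows the blue stone sitting lower in its bezel, the block in its original place and the gripper well clear. Handing in.

```bash
python3 -c "
from bench import robot, camrig
print(robot.job_done())"
```

```text
the job is handed in; nothing more can be done
None
```

I pressed the blue stone down to its hard stop (fingertips at z = 0.062 m, about 10 N), drew back clear, and handed the job in at about 5.4 s; the block looked unmoved, but the hand-in returned no verdict.

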